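Make up two spares kits for the vacuum hopper loaders

ROBOT

A 7-joint arm with a two-finger parallel gripper is mounted at the origin on the work surface. World frame = base frame: x ahead of the robot, y to its left, z up, the work surface at z = 0. Lengths are in m, angles in rad, forces in N, time in s.
With the tool pointing down it reaches from about 0.425 to 0.925 m from the base axis. Payload 6.8 kg.
Tool frame: the origin (TCP) lies at the very end of the fingers, on their centre line; the grasp point (between the pads) lies 19 mm behind it; z points along the fingers, y is the line along which they close (so a half turn about z gives the same grasp; the last joint's range is limited). The gripper opens to 85 mm and grips with 20 to 120 N. Pads are 22 mm wide; open, the fingers measure 114 mm over their backs; the gripper's body (76 mm by 85 mm) begins 54 mm behind the grasp point. The pads swing forward as they close: fully open they stand 13 mm farther back than shut.
Start: joints at [-1.399, 0.477, 0.022, 1.555, -0.011, 1.109, -0.083], TCP at [0.186, 0.649, 0.231] pointing down, gripper open.
Joint ranges: [-2.96, 2.96], [-0.34, 2.1], [-1.41, 1.46], [0.24, 2.44], [-1.37, 4.51], [0.17, 1.92], [-2.96, 2.96]. Speed limits (rad/s): [2.39, 2.39, 3.14, 3.14, 3.14, 3.14, 3.14].

INTERFACE

Orientations are given as a unit quaternion [w, x, y, z].
In Python, from station import bot gives the robot as it stands.
- The arm moves only by the tool jog_arm, never from a script. Its argument "motion" is a list of rows, each a list of 7 numbers: the turn, a rotation vector about the tool's x, y, z in rad, then the shift along the tool's x, y, z in mm, then the finger opening in mm, from 0 to 85.4. A call has 1 to 10 rows; each row is the pose to reach, as a shift and turn from the pose commanded when the call began, along the tool's axes at that moment; what a row does not reach only later rows make up. A row lasts 1/8 s, in which the tool goes at most 62.5 mm and 10.7 degrees, less where a joint would pass 70% of its speed; a pose out of reach is approached as far as the arm can. A call with a gripper value outside its range is refused whole. The fingers move at their own pace and stop on an object; "grip_force" is the grip in N (left out, the last holds). Time passes only in rows, so rows that repeat a pose let the fingers close. It gives the time, the measured TCP pose, the force, the opening and the grip force at its end, in the units of the state.
- bot.get_obs(): the state, without advancing time (a new reading comes with each control period).
- bot.read_camera(name): name is "scene" or "top"; returns a dict with "pixels" (420x560x3 uint8, red, green, blue), "camera_matrix" (3x3 intrinsics, pixels), "T" (4x4, takes a point from camera to world coordinates). Camera axes: x right, y down, z forward; pixel columns grow to the right and rows downward; lengths in m; the calibration is good to about 2 mm. A picture is of the moment at which its call begins. There is no depth.
- bot.hand_in(): hands the job in; it is judged then, once.
Trained networks look in a picture, given as the dict that the camera call returned (one of the last four; its "shot" number tells which), for a name from the list of things; names that differ only in an ending like _2 or _b are one class to them, and where a whole thing is asked for, a point or a joint stands for the part that bears it (a point fixed in the world has none). Each returns a list of dicts, best first, with "score" (0 to 1); they miss things now and then, are a little off and sometimes report something else, mostly with a low value. They report only what shows in the picture. A call takes as long as a camera call. They do not tell look-alikes from the thing itself.
- bot.spot_in(thing, picture): "xy" ([column, row] in pixels, amid what is visible of it).
- bot.tip_of(thing, picture): "xy" ([column, row] in pixels: a listed point, or the origin of a listed thing).
The state is a dict: "t": time; "q": joint angles; "joint_vel": joint speeds; "joint_torque": joint torques, N m; "eef_pos": TCP position; "tool_rot": TCP orientation; "contact_force": force on the tool from outside, world axes, zero at the start; "torque": the same for the moment, N m; "gripper_width": opening from 0.0 (shut) to 1.0 (fully open); "grasp_force": force on a finger pad.
Only numpy, scipy, OpenCV 4.12 (cv2) and the standard library are available. Lean on these libraries where they do the work, as an engineer would, in place of code of your own. Each camera call takes 0.05 s, during which the arm holds its last target. There are 200 camera calls.

TASK

Make up the two spares kits for the loaders from the stock on the bench. Green tray: stand the steel reducing cone upright in the round cut-out with the blue reducer nested in it, lowered in gently and let go so that it rests there loosely under its own weight (never press or drop the two together hard, they wedge), and put the star knob in the square cut-out. Cream tray: stand the clean white filter in the round cut-out and lay the toggle latch, lever up, in the long slot; leave the dirty used filter, the hose clamp and the red cap where they lie.

Things in the scene. Friction and masses are not known exactly. Their poses are not given: they have to be found in the camera images.
- big_cone_mid (a point): large reducing cone: brushed steel open tapered sleeve, upright, narrow end down, 52 mm tall, 140-240 g. Outside diameter 42 mm at the foot, 57 mm from 38 mm up: a straight collar over the top 14 mm, to be gripped there, 12 to 20 mm above this point. Inside 36 mm at the foot, 51 mm from 38 mm up. Point: on its axis (z, up), half-way, 26 mm above the foot
- small_cone_mid (a point): blue reducer: tapered sleeve, upright, narrow end down, 90 mm tall, 120 g. Outside diameter 37 mm at the foot, 48 mm from 24 mm up. Nested, it rests with its foot 4 to 8 mm above the steel cone's foot, 42 to 46 mm of it above that cone's mouth: grip its top 30 mm, let go 0-8 mm high; a push over 25 N wedges it. Point: on its axis (z, up), half-way, 45 mm above the foot
- filter_mid (a point): new filter cartridge: white pleated paper with white end caps, upright cylinder 56 mm in diameter, 80 mm tall, 85-170 g. Point: its centre, 40 mm up; z is its axis
- star_knob_mid (a point): black six-lobed star knob standing on its dark steel hub, 34 mm tall, 60 g: hub 30 mm in diameter, 18 mm tall; lobed head 48 mm in diameter (grips like a plain disc) in the top 16 mm. Point: on its axis (z, up), half-way, 17 mm above the underside
- latch_mid (a point): stainless toggle latch (over-centre clamp) lying flat on its base plate, lever on top, wire bail at its +x end; 92 mm long (x), 28 mm wide (y), 28 mm tall (z, up), 110-180 g. Lever and the body under it are 24 mm wide: grip across y. Either way round will do in the slot. Point: mid-length, mid-width, 14 mm above the underside
- green_tray: green kit tray, fixed, 252 x 142 mm, green rim 30 mm high, black foam insert with its top at 28 mm. Cut-outs 8 mm deep with green floors 20 mm above the origin: round, 68 mm in diameter, centred at x = -60 mm, y = 0 (cones); square, 72 x 72 mm, at x = +60 mm, y = 0 (star knob). Origin: centre of the underside; x along the long side, z up
- cream_tray: cream-yellow kit tray, fixed, 252 x 142 mm, cream rim 30 mm high, black foam insert with its top at 28 mm. Cut-outs 8 mm deep with cream floors 20 mm above the origin: round, 80 mm in diameter, centred at x = -60 mm, y = 0 (filter); slot 54 mm along x by 118 mm along y at x = +60 mm, y = 0 (latch, lengthwise along y). Origin: centre of the underside; x along the long side, z up
- old_filter: used filter cartridge, dirty brown-grey with dark end caps, upright cylinder 56 mm in diameter, 80 mm tall; stays where it is. Origin: centre of the underside
- hose_clamp: steel hose clamp, a flat band ring 58 mm in outside diameter, 12 mm tall, with a screw housing 10 x 22 x 14 mm on its +x side (out to 39 mm from the centre); stays where it is. Origin: centre of the ring's underside
- red_cap: red plastic transport cap, a disc 54 mm in diameter at its rim, 22 mm tall; stays where it is. Origin: centre of the underside
There are look-alikes about, which are no part of the job. What is meant by the part that bears small_cone_mid is not purple or yellow, and is the larger of those in its own colour.

How it is judged:
By the outcome, as a careful person would: the job done as asked, in the order asked, and still so for the second after the job is handed in, with the robot touching nothing.
It also fails if it takes over 144 s, if anything falls off the work surface, if the arm or the gripper's body presses on something with over 40 N, if the wrist force passes 120 N, or if a joint passes its speed limit or range.

## Working session

There is one attempt and no reset: what is moved stays moved. The work goes in short steps, Python scripts to look and compute and a tool call to move; the robot and the scene stay as the last step left them, time stands still between calls to the robot, and variables do not carry over. Pictures are saved under pics/ and viewed, at most 14 in all, crops included, and the job is handed in when it is done.

Besides the shell and the picture viewer there is one more tool, called after "Emit:" as name(argument=value, ...) on one line, values as JSON. jog_arm: Moves the arm, as the interface text tells. Its arguments: {"type":"object","properties":{"motion":{"type":"array"},"grip_force":{"type":"number"}},"required":["motion"]}

```bash
mkdir -p pics; ls; cat > h.py <<'E'
import numpy as np, cv2
from station import bot
def ray(p,xy):
    K=np.array(p["camera_matrix"]);T=np.array(p["T"])
    d=T[:3,:3]@np.linalg.solve(K,[xy[0],xy[1],1]);return T[:3,3],d
def at(p,xy,z):
    o,d=ray(p,xy);return o+d*(z-o[2])/d[2]
def proj(p,X):
    K=np.array(p["camera_matrix"]);T=np.array(p["T"])
    c=K@(T[:3,:3].T@(np.array(X)-T[:3,3]));return c[:2]/c[2]
def save(p,n,crop=None,s=1):
    im=np.array(p["pixels"])[:,:,::-1]
    if crop: im=im[crop[1]:crop[3],crop[0]:crop[2]]
    cv2.imwrite("pics/"+n,cv2.resize(im,None,fx=s,fy=s,interpolation=cv2.INTER_CUBIC))
E
python3 - <<'E'
from h import *
o=bot.get_obs();print({k:np.round(v,3).tolist() for k,v in o.items() if k in("t","eef_pos","tool_rot","contact_force","gripper_width")})
Z=dict(big_cone_mid=.026,small_cone_mid=.045,filter_mid=.04,star_knob_mid=.017,latch_mid=.014,green_tray=0,cream_tray=0,old_filter=0,hose_clamp=0,red_cap=0)
for c in("top","scene"):
    p=bot.read_camera(c);save(p,c+"0.png",s=1.42)
    print(c,np.round(p["T"],3).tolist())
    for n,z in Z.items():
        print(n,[(np.round(r["xy"],0).tolist(),round(r["score"],2),np.round(at(p,r["xy"],z)[:2],3).tolist()) for r in bot.tip_of(n,p)[:4]])
E
```

```text
pics
{'t': 0.0, 'eef_pos': [0.186, 0.648, 0.23], 'tool_rot': [-0.0, 0.139, 0.99, -0.001], 'contact_force': [-0.018, 0.247, 0.597], 'gripper_width': 1.0}
top [[0.0, -0.98, 0.198, 0.336], [-1.0, 0.002, 0.011, -0.022], [-0.011, -0.198, -0.98, 1.314], [0.0, 0.0, 0.0, 1.0]]
big_cone_mid [([228.0, 182.0], 0.68, [0.676, 0.121])]
small_cone_mid [([266.0, 288.0], 0.76, [0.403, 0.021]), ([286.0, 143.0], 0.65, [0.776, -0.03]), ([374.0, 181.0], 0.64, [0.674, -0.253]), ([272.0, 176.0], 0.59, [0.687, 0.005])]
filter_mid [([280.0, 234.0], 0.76, [0.539, -0.013])]
star_knob_mid [([324.0, 232.0], 0.61, [0.548, -0.125])]
latch_mid [([232.0, 227.0], 0.89, [0.56, 0.108]), ([322.0, 277.0], 0.68, [0.434, -0.119])]
green_tray [([153.0, 246.0], 0.67, [0.514, 0.314])]
cream_tray []
old_filter [([274.0, 179.0], 0.74, [0.691, 0.001]), ([229.0, 274.0], 0.58, [0.441, 0.116])]
hose_clamp []
red_cap [([319.0, 277.0], 0.55, [0.434, -0.113])]
scene [[0.167, 0.756, -0.633, 1.128], [0.986, -0.12, 0.117, -0.099], [0.012, -0.644, -0.765, 0.744], [0.0, 0.0, 0.0, 1.0]]
big_cone_mid [([345.0, 266.0], 0.68, [0.683, 0.119]), ([117.0, 221.0], 0.18, [0.501, -0.322])]
small_cone_mid [([146.0, 289.0], 0.67, [0.687, -0.253]), ([276.0, 320.0], 0.58, [0.783, -0.034]), ([283.0, 267.0], 0.57, [0.681, -0.003])]
filter_mid [([268.0, 214.0], 0.98, [0.544, -0.01])]
star_knob_mid [([212.0, 228.0], 0.62, [0.545, -0.129])]
latch_mid [([329.0, 221.0], 0.61, [0.561, 0.119])]
green_tray [([410.0, 199.0], 0.83, [0.515, 0.321])]
cream_tray [([118.0, 226.0], 0.71, [0.492, -0.327]), ([311.0, 178.0], 0.51, [0.417, 0.112])]
old_filter [([311.0, 182.0], 0.81, [0.429, 0.109])]
hose_clamp [([222.0, 286.0], 0.6, [0.674, -0.121])]
red_cap [([215.0, 193.0], 0.87, [0.43, -0.115])]
```

View pics/top0.png

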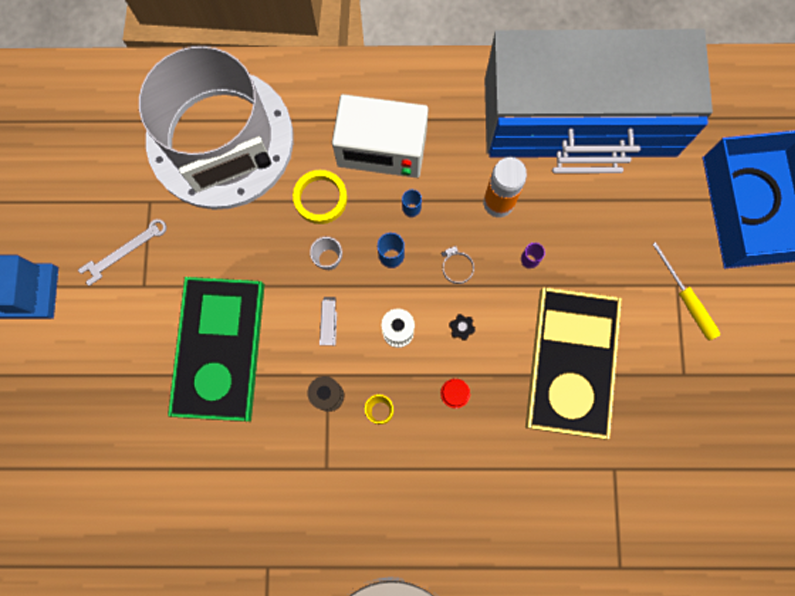

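View pics/scene0.png

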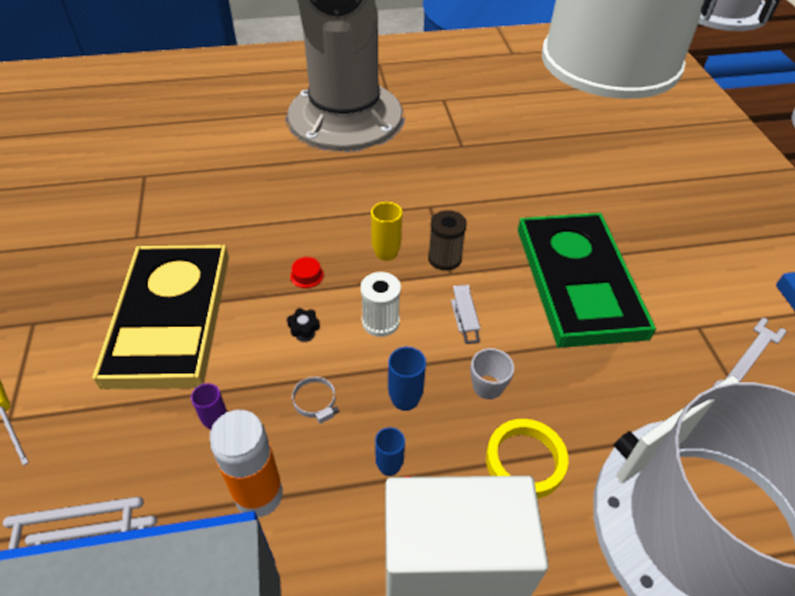

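Candidates for the blue reducer, in top.png at 795 px width:
- Blue (390,250), the tallest.
- Small blue (411,203).
- Purple (533,255).
- Yellow (379,409).

I choose the larger blue at (390,250), native (274,176). For the filter, white (398,327) is the new one and brown (325,393) is the used one. I'll refine the positions and check with a close crop.

```bash
cat > m.py <<'E'
from h import *
from scipy.optimize import least_squares
a=bot.read_camera("top");b=bot.read_camera("scene")
def mask(p,f):
    hsv=cv2.cvtColor(np.array(p["pixels"]),cv2.COLOR_RGB2HSV);return f(hsv[...,0].astype(int),hsv[...,1].astype(int),hsv[...,2].astype(int)).astype(np.uint8)
def blob(p,m,X,amin=30):
    n,l,s,c=cv2.connectedComponentsWithStats(m);u=proj(p,X)
    k=[i for i in range(1,n) if s[i,4]>amin];i=min(k,key=lambda i:np.hypot(*(c[i]-u)));return c[i],s[i,4]
G=lambda h,s,v:(abs(h-65)<15)&(s>120)&(v>60)
C=lambda h,s,v:(abs(h-26)<5)&(s>60)&(s<170)&(v>200)
for n,f,X in(("greenround",G,(.46,.32,.024)),("greensq",G,(.575,.31,.024)),("creamround",C,(.43,-.325,.024)),("creamslot",C,(.55,-.325,.024))):
    for p in(a,b):
        c,s=blob(p,mask(p,f),X,200);print(n,np.round(c,1),s,np.round(at(p,c,.024),4))
E0=dict(big_cone_mid=(.68,.12,.026),small_cone_mid=(.684,0,.045),filter_mid=(.541,-.012,.04),star_knob_mid=(.546,-.127,.017),latch_mid=(.56,.113,.014))
for n,X in E0.items():
    for p in(a,b):
        for q in(bot.tip_of,bot.spot_in):
            r=[x for x in q(n,p) if np.hypot(*(np.array(x["xy"])-proj(p,X)))<22]
            if r: print(n,q.__name__,np.round(at(p,r[0]["xy"],X[2])[:2],4),round(r[0]["score"],2))
D=dict(big_cone_mid=[(.0285,.052),(.021,0)],small_cone_mid=[(.024,.09),(.0185,0)],filter_mid=[(.028,.08),(.028,0)],star_knob_mid=[(.024,.034),(.015,0)],latch_mid=[])
t=np.linspace(0,2*np.pi,41)
S=4;ims=[]
for p,cr in((a,(215,160,345,245)),(b,(200,190,370,300))):
    im=cv2.resize(np.array(p["pixels"])[cr[1]:cr[3],cr[0]:cr[2],::-1],None,fx=S,fy=S,interpolation=cv2.INTER_CUBIC)
    for n,X in E0.items():
        for r,z in D[n]:
            P=np.array([proj(p,(X[0]+r*np.cos(k),X[1]+r*np.sin(k),z)) for k in t]);P=((P+.5-cr[:2])*S).astype(np.int32)
            cv2.polylines(im,[P],True,(0,255,255) if z else (255,0,255),1)
    ims.append(im)
cv2.imwrite("pics/o1.png",ims[0]);cv2.imwrite("pics/o2.png",ims[1])
E
python3 m.py
```

```text
greenround [149.5 268.2] 582 [0.4544 0.3141 0.024 ]
greenround [402.  172.1] 435 [0.4531 0.3183 0.024 ]
greensq [154.6 221.3] 800 [0.5741 0.3068 0.024 ]
greensq [418.  211.7] 792 [0.574  0.3105 0.024 ]
creamround [401.9 278.5] 775 [ 0.4287 -0.3168  0.024 ]
creamround [122.1 195.7] 679 [ 0.4283 -0.3147  0.024 ]
creamslot [406.4 231.4] 926 [ 0.5473 -0.3337  0.024 ]
creamslot [110.5 239.8] 1109 [ 0.5471 -0.3313  0.024 ]
big_cone_mid call [0.6799 0.1248] 0.55
big_cone_mid call [0.6922 0.1243] 0.79
big_cone_mid call [0.6798 0.1109] 0.82
big_cone_mid call [0.6753 0.1155] 0.82
small_cone_mid call [0.6867 0.0045] 0.7
small_cone_mid call [ 0.6864 -0.0029] 0.86
small_cone_mid call [0.6799 0.0071] 0.8
small_cone_mid call [ 0.6698 -0.0018] 0.66
filter_mid call [ 0.5437 -0.014 ] 0.7
filter_mid call [ 0.542  -0.0057] 0.7
filter_mid call [ 0.5342 -0.0091] 0.79
filter_mid call [ 0.539  -0.0103] 0.83
star_knob_mid call [ 0.5528 -0.1308] 0.46
star_knob_mid call [ 0.5556 -0.1313] 0.47
star_knob_mid call [ 0.5419 -0.1306] 0.92
star_knob_mid call [ 0.5405 -0.1295] 0.66
latch_mid call [0.5559 0.1105] 0.85
latch_mid call [0.5471 0.115 ] 0.8
```

View pics/o1.png

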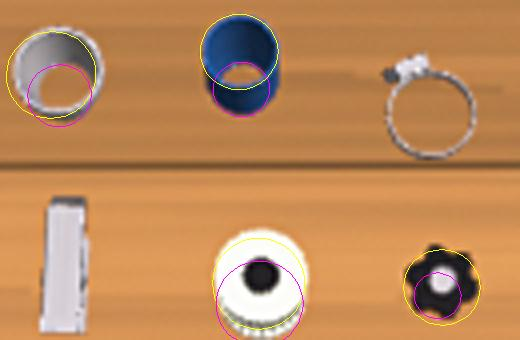

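View pics/o2.png

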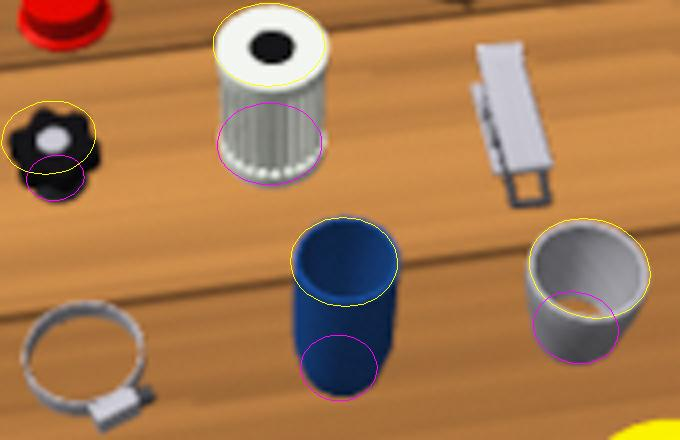

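The crops show the large blue reducer at top crop (240,52), the steel cone at (59,72), the filter at (260,276), the knob at (442,282) and the latch at (62,265). The latch bail is towards +x, and the outlines match to within a few mm. So the choice stands. Next I write a move helper and get the latch pose.

```bash
cat > g.py <<'E'
import sys
from h import *
from scipy.spatial.transform import Rotation as Ro
def go(*ts):
    o=bot.get_obs();q=o["tool_rot"];R=Ro.from_quat([q[1],q[2],q[3],q[0]])
    print("t",round(o["t"],2),np.round(o["eef_pos"],4),"F",np.round(o["contact_force"],1),"w",round(o["gripper_width"]*85.4,1),"yaw",round(np.arctan2(-R.as_matrix()[0,1],R.as_matrix()[1,1]),3))
    for x,y,z,yaw in ts:
        T=Ro.from_euler("z",yaw)*Ro.from_matrix(np.diag([-1.,1,-1]))
        print((x,y,z,yaw),np.round((R.inv()*T).as_rotvec(),3).tolist(),np.round(1000*R.inv().apply(np.array([x,y,z])-o["eef_pos"]),1).tolist())
if __name__=="__main__": go(*[tuple(map(float,a.split(","))) for a in sys.argv[1:]])
E
python3 - <<'E'
from h import *
a=bot.read_camera("top");b=bot.read_camera("scene")
print("top",[np.round(at(a,(215+u/4-.5,160+v/4-.5),.028)[:2],4).tolist() for u,v in((50,198),(88,200),(38,332),(84,332))])
print("scene",[np.round(at(b,(200+u/4-.5,190+v/4-.5),.028)[:2],4).tolist() for u,v in((477,44),(522,42),(552,165),(510,175))],[np.round(at(b,(200+u/4-.5,190+v/4-.5),.004)[:2],4).tolist() for u,v in((512,207),(552,203))])
E
python3 g.py .681,.117,.17,0 .681,.117,.0195,0
```

```text
top [[0.6051, 0.1218], [0.6038, 0.0975], [0.5188, 0.1277], [0.5188, 0.0986]]
scene [[0.5126, 0.1063], [0.515, 0.1308], [0.5999, 0.1254], [0.6028, 0.1026]] [[0.6057, 0.1053], [0.6065, 0.1266]]
t 2.3 [0.1864 0.6487 0.2313] F [-0.2  0.6  0.6] w 85.3 yaw -0.28
(0.681, 0.117, 0.17, 0.0) [-0.0, -0.0, -0.28] [-622.2, -374.5, 61.3]
(0.681, 0.117, 0.0195, 0.0) [-0.0, -0.0, -0.28] [-622.2, -374.5, 211.8]
```

Emit:
jog_arm(motion=[[0,0,-0.28,-622,-374.5,61,85],[0,0,-0.28,-622,-374.5,61,85],[0,0,-0.28,-622,-374.5,61,85],[0,0,-0.28,-622,-374.5,61,85],[0,0,-0.28,-622,-374.5,61,85],[0,0,-0.28,-622,-374.5,61,85],[0,0,-0.28,-622,-374.5,61,85],[0,0,-0.28,-622,-374.5,61,85],[0,0,-0.28,-622,-374.5,61,85],[0,0,-0.28,-622,-374.5,61,85]], grip_force=40)

```text
t: 3.55
eef_pos: [0.6118, 0.1913, 0.1791]
tool_rot: [0.0, -0.0, 1.0, 0.0]
contact_force: [0.9, -0.1, 0.2]
gripper_width: 0.993
grasp_force: 0.0
```

Emit:
jog_arm(motion=[[0,0,0,0,0,0,85],[0,0,0,0,0,0,85]])

```text
t: 3.8
eef_pos: [0.6102, 0.193, 0.1788]
tool_rot: [-0.0, 0.0, 1.0, 0.0]
contact_force: [-0.1, 1.4, -0.2]
gripper_width: 0.994
grasp_force: 0.0
```

```bash
python3 g.py .681,.117,.17,0 .681,.117,.0195,0
```

```text
t 3.8 [0.6102 0.193  0.1788] F [-0.1  1.4 -0.2] w 84.9 yaw -0.0
(0.681, 0.117, 0.17, 0.0) [0.0, -0.001, -0.0] [-70.8, -76.0, 8.7]
(0.681, 0.117, 0.0195, 0.0) [0.0, -0.001, -0.0] [-70.9, -76.0, 159.2]
```

Emit:
jog_arm(motion=[[0,0,0,-71,-76,9,85],[0,0,0,-71,-76,9,85],[0,0,0,-71,-76,20,85],[0,0,0,-71,-76,60,85],[0,0,0,-71,-76,100,85],[0,0,0,-71,-76,140,85],[0,0,0,-71,-76,155,85],[0,0,0,-71,-76,159,85],[0,0,0,-71,-76,159,85]])

```text
t: 4.92
eef_pos: [0.6823, 0.1175, 0.0213]
tool_rot: [0.001, -0.0, 1.0, 0.0]
contact_force: [0.0, 0.1, 0.5]
gripper_width: 0.995
grasp_force: 0.0
```

Emit:
jog_arm(motion=[[0,0,0,0,0,0,40],[0,0,0,0,0,0,40],[0,0,0,0,0,0,40],[0,0,0,0,0,0,40],[0,0,0,0,0,0,40],[0,0,0,0,0,0,40]])

```text
t: 5.68
eef_pos: [0.6825, 0.1167, 0.0217]
tool_rot: [0.001, 0.0, 1.0, 0.0]
contact_force: [-1.7, 0.9, 5.4]
gripper_width: 0.659
grasp_force: 41.7
```

Emit:
jog_arm(motion=[[0,0,0,0,0,-15,40],[0,0,0,0,0,-50,40],[0,0,0,0,0,-90,40],[0,0,0,45,40,-90,40],[0,0,0,92,80,-90,40],[0,0,0,138,120,-90,40],[0,0,0,184,160,-90,40],[0,0,0,215,188,-90,40],[0,0,0,228,199,-90,40],[0,0,0,228,199,-90,40]])

```text
t: 6.92
eef_pos: [0.4534, 0.3161, 0.1106]
tool_rot: [0.0, -0.001, 1.0, 0.0]
contact_force: [1.1, -0.5, -1.0]
gripper_width: 0.664
grasp_force: 43.1
```

```bash
python3 g.py .454,.316,.043,0
```

```text
t 6.92 [0.4534 0.3161 0.1106] F [ 1.1 -0.5 -1. ] w 56.7 yaw 0.002
(0.454, 0.316, 0.043, 0.0) [0.001, 0.001, 0.002] [-0.6, -0.2, 67.6]
```

Emit:
jog_arm(motion=[[0,0,0,0,0,25,40],[0,0,0,0,0,48,40],[0,0,0,0,0,58,40],[0,0,0,0,0,63,40],[0,0,0,0,0,66,40],[0,0,0,0,0,67,40],[0,0,0,0,0,67,40]])

```text
t: 7.8
eef_pos: [0.4537, 0.3159, 0.0434]
tool_rot: [0.0, -0.0, 1.0, 0.0]
contact_force: [-0.3, -0.0, -1.8]
gripper_width: 0.661
grasp_force: 43.0
```

```bash
python3 - <<'E'
from h import *
p=bot.read_camera("scene");save(p,"s1.png",(300,60,520,260),3)
E
python3 g.py
```

```text
t 7.85 [0.4537 0.3158 0.0434] F [-0.5 -0.7 -1. ] w 56.5 yaw 0.0
```

View pics/s1.png

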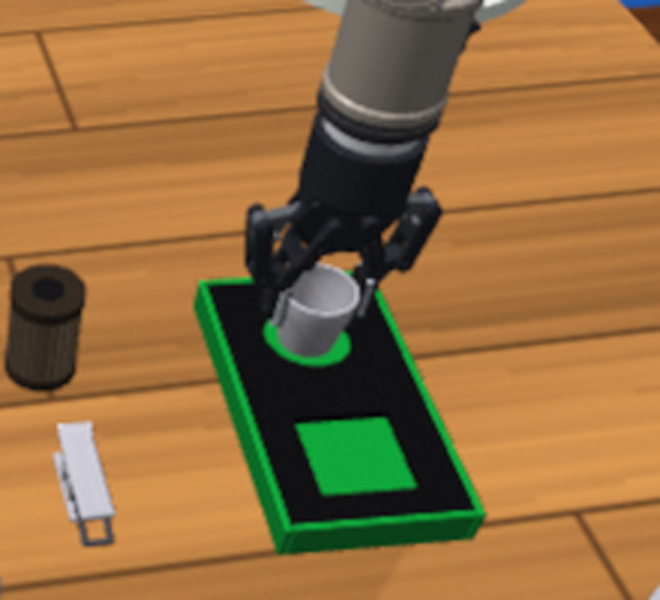

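The steel cone stands inside the round cut-out, at crop (312,345). Releasing it.

Emit:
jog_arm(motion=[[0,0,0,0,0,1,40],[0,0,0,0,0,1,62],[0,0,0,0,0,1,75],[0,0,0,0,0,1,85],[0,0,0,0,0,1,85],[0,0,0,0,0,-40,85],[0,0,0,0,0,-100,85],[0,0,0,-35,-48,-110,85],[0,0,0,-70,-96,-110,85],[0,0,0,-105,-144,-110,85]])

```text
t: 9.1
eef_pos: [0.5595, 0.1704, 0.1536]
tool_rot: [0.001, -0.0, 1.0, 0.0]
contact_force: [0.3, 1.1, 0.1]
gripper_width: 0.997
grasp_force: 0.0
```

```bash
python3 - <<'E'
from m import *
for p in(a,b):
    r=[x for q in(bot.tip_of,bot.spot_in) for x in q("big_cone_mid",p)[:1]]
    print([np.round(at(p,x["xy"],.046)[:2],4).tolist() for x in r])
E
python3 g.py .684,0,.15,0 .684,0,.052,0
```

```text
greenround [127.6 253.1] 353 [0.4927 0.3713 0.024 ]
greenround [408.9 212. ] 1513 [0.5716 0.2909 0.024 ]
greensq [127.6 253.1] 353 [0.4927 0.3713 0.024 ]
greensq [417.9 211.6] 801 [0.5737 0.3104 0.024 ]
creamround [402.  278.4] 779 [ 0.4287 -0.317   0.024 ]
creamround [122.  195.8] 689 [ 0.4285 -0.315   0.024 ]
creamslot [406.4 231.4] 926 [ 0.5473 -0.3337  0.024 ]
creamslot [110.6 239.8] 1118 [ 0.5473 -0.3309  0.024 ]
small_cone_mid call [0.6933 0.0053] 0.57
small_cone_mid call [ 0.6869 -0.0024] 0.87
small_cone_mid call [ 0.6781 -0.0013] 0.8
small_cone_mid call [ 0.6746 -0.0032] 0.91
filter_mid call [ 0.5392 -0.0173] 0.59
filter_mid call [ 0.5435 -0.0153] 0.93
filter_mid call [ 0.5394 -0.0091] 0.65
filter_mid call [ 0.5377 -0.0099] 0.67
star_knob_mid call [ 0.5538 -0.1349] 0.6
star_knob_mid call [ 0.5512 -0.1328] 0.71
star_knob_mid call [ 0.5442 -0.1245] 0.79
star_knob_mid call [ 0.5399 -0.1332] 0.6
latch_mid call [0.57   0.1164] 0.57
latch_mid call [0.5525 0.1138] 0.88
latch_mid call [0.5609 0.1221] 0.56
latch_mid call [0.5538 0.1184] 0.83
[[0.4547, 0.3124], [0.453, 0.3363]]
[[0.4549, 0.3101], [0.4441, 0.3222]]
t 10.4 [0.5585 0.1716 0.1529] F [-0.4  0.1 -0.8] w 85.2 yaw 0.0
(0.684, 0.0, 0.15, 0.0) [-0.0, -0.0, 0.0] [-125.5, -171.6, 2.9]
(0.684, 0.0, 0.052, 0.0) [-0.0, -0.0, 0.0] [-125.5, -171.6, 100.9]
```

Emit:
jog_arm(motion=[[0,0,0,-32,-43,0,85],[0,0,0,-64,-86,0,85],[0,0,0,-96,-129,0,85],[0,0,0,-118,-162,0,85],[0,0,0,-125,-171,0,85],[0,0,0,-125,-171,5,85],[0,0,0,-125,-171,40,85],[0,0,0,-125,-171,75,85],[0,0,0,-125,-171,95,85],[0,0,0,-125,-171,101,85]])

```text
t: 11.65
eef_pos: [0.6825, 0.0021, 0.0507]
tool_rot: [-0.001, -0.001, 1.0, 0.0]
contact_force: [-0.3, 0.1, -0.2]
gripper_width: 0.997
grasp_force: 0.0
```

Emit:
jog_arm(motion=[[0,0,0,0,0,0,35],[0,0,0,0,0,0,35],[0,0,0,0,0,0,35],[0,0,0,0,0,0,35],[0,0,0,0,0,0,35],[0,0,0,0,0,0,35],[0,0,0,0,0,0,35]], grip_force=30)

```text
t: 12.52
eef_pos: [0.6847, 0.0008, 0.0535]
tool_rot: [0.001, -0.0, 1.0, 0.0]
contact_force: [0.0, 1.2, 7.3]
gripper_width: 0.57
grasp_force: 31.6
```

Emit:
jog_arm(motion=[[0,0,0,0,0,-12,35],[0,0,0,0,0,-50,35],[0,0,0,0,0,-95,35],[0,0,0,0,0,-112,35],[0,0,0,33,45,-112,35],[0,0,0,66,90,-112,35],[0,0,0,99,135,-112,35],[0,0,0,132,180,-112,35],[0,0,0,165,225,-112,35],[0,0,0,198,270,-112,35]])

```text
t: 13.78
eef_pos: [0.4837, 0.2715, 0.1634]
tool_rot: [-0.0, -0.0, 1.0, -0.0]
contact_force: [1.2, 0.0, -1.2]
gripper_width: 0.571
grasp_force: 31.5
```

```bash
python3 - <<'E'
from h import *
a=bot.read_camera("top");b=bot.read_camera("scene")
t=np.linspace(0,2*np.pi,41);S=8
ims=[]
for p in(a,b):
    u=proj(p,(.454,.316,.045)).astype(int);cr=(u[0]-24,u[1]-34,u[0]+24,u[1]+34)
    im=cv2.resize(np.array(p["pixels"])[cr[1]:cr[3],cr[0]:cr[2],::-1],None,fx=S,fy=S,interpolation=cv2.INTER_CUBIC)
    for r,z,c in((.0285,.072,(0,255,255)),(.021,.02,(255,0,255)),(.034,.028,(255,255,0))):
        P=np.array([proj(p,(.454+r*np.cos(k),.316+r*np.sin(k),z)) for k in t]);cv2.polylines(im,[((P+.5-cr[:2])*S).astype(np.int32)],True,c,1)
    ims.append(im)
cv2.imwrite("pics/n1.png",np.hstack(ims))
E
python3 g.py .454,.316,.165,0
```

```text
t 13.88 [0.4801 0.2771 0.1632] F [-0.2  0.1 -1. ] w 48.7 yaw 0.011
(0.454, 0.316, 0.165, 0.0) [0.002, -0.004, 0.011] [25.7, 39.2, -1.6]
```

View pics/n1.png

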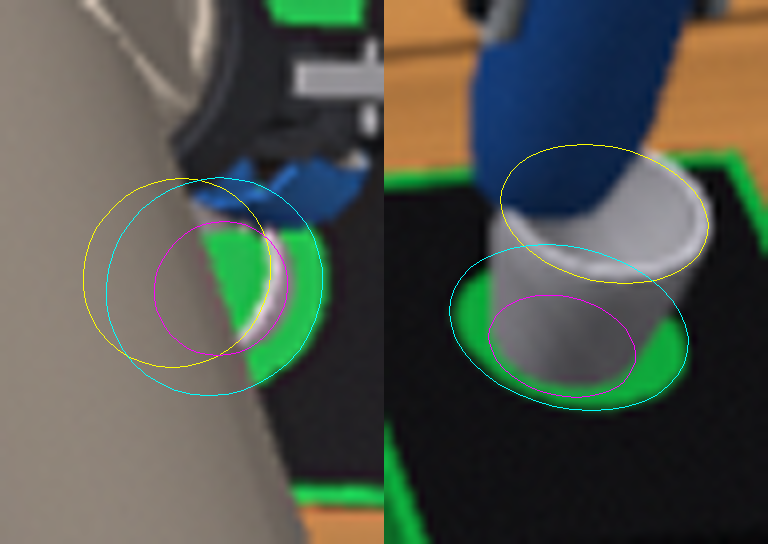

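The crop shows the steel cone upright in the cut-out, its rim on the projected outline in the scene view at (605,213), and the blue reducer above it. Moving over and lowering.

Emit:
jog_arm(motion=[[0,0,0.01,13,20,-1,35],[0,0,0.01,26,39,-1,35],[0,0,0.01,26,39,-1,35],[0,0,0.01,26,39,10,35],[0,0,0.01,26,39,22,35],[0,0,0.01,26,39,30,35],[0,0,0.01,26,39,35,35],[0,0,0.01,26,39,35,35]])

```text
t: 14.88
eef_pos: [0.4594, 0.3093, 0.1285]
tool_rot: [-0.0, 0.005, 1.0, -0.0]
contact_force: [0.1, -0.2, -0.2]
gripper_width: 0.566
grasp_force: 31.6
```

```bash
python3 - <<'E'
from h import *
b=bot.read_camera("scene");save(b,"n2.png",(365,110,445,190),7)
E
python3 g.py .454,.316,.083,0
```

```text
t 14.93 [0.4595 0.3096 0.1289] F [ 0.9  0.3 -1.2] w 48.6 yaw -0.01
(0.454, 0.316, 0.083, 0.0) [-0.0, -0.0, -0.01] [5.6, 6.4, 45.9]
```

View pics/n2.png

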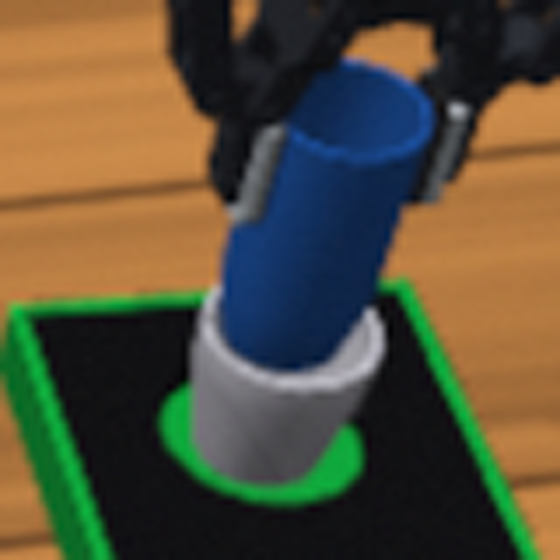

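The blue foot is just above the cone's mouth, about 8 mm off centre. Correcting that first.

Emit:
jog_arm(motion=[[0,0,-0.01,3,3,0,35],[0,0,-0.01,5.5,6.5,0,35],[0,0,-0.01,5.5,6.5,0,35],[0,0,-0.01,5.5,6.5,0,35]])

```text
t: 15.42
eef_pos: [0.454, 0.3162, 0.1291]
tool_rot: [0.0, -0.0, 1.0, 0.0]
contact_force: [-0.1, -0.1, -0.3]
gripper_width: 0.572
grasp_force: 31.6
```

Emit:
jog_arm(motion=[[0,0,0,0,0,8,35],[0,0,0,0,0,16,35],[0,0,0,0,0,23,35],[0,0,0,0,0,28,35],[0,0,0,0,0,32,35],[0,0,0,0,0,35,35],[0,0,0,0,0,37,35],[0,0,0,0,0,37,35]])

```text
t: 16.42
eef_pos: [0.454, 0.3162, 0.0919]
tool_rot: [-0.0, -0.0, 1.0, -0.0]
contact_force: [-0.4, -0.4, -0.9]
gripper_width: 0.568
grasp_force: 31.6
```

Emit:
jog_arm(motion=[[0,0,0,0,0,3,35],[0,0,0,0,0,5.5,35],[0,0,0,0,0,7.5,35],[0,0,0,0,0,8.5,35],[0,0,0,0,0,8.5,35]])

```text
t: 17.05
eef_pos: [0.4542, 0.3161, 0.0834]
tool_rot: [0.0, 0.0, 1.0, -0.0]
contact_force: [0.8, -0.7, -1.7]
gripper_width: 0.568
grasp_force: 31.6
```

Emit:
jog_arm(motion=[[0,0,0,0,0,0.7,35],[0,0,0,0,0,1.4,35],[0,0,0,0,0,1.4,35]])

```text
t: 17.42
eef_pos: [0.4543, 0.3161, 0.0823]
tool_rot: [0.0, 0.0, 1.0, 0.0]
contact_force: [0.5, -1.2, 1.4]
gripper_width: 0.567
grasp_force: 31.8
```

Emit:
jog_arm(motion=[[0,0,0,0,0,0,52],[0,0,0,0,0,0,58],[0,0,0,0,0,0,70],[0,0,0,0,0,0,85],[0,0,0,0,0,0,85],[0,0,0,0,0,0,85],[0,0,0,0,0,-40,85],[0,0,0,0,0,-90,85],[0,0,0,0,0,-90,85],[0,0,0,-10,-45,-90,85]])

```text
t: 18.68
eef_pos: [0.4632, 0.2745, 0.1722]
tool_rot: [0.0, -0.003, 1.0, 0.001]
contact_force: [0.3, -0.7, -0.0]
gripper_width: 1.0
grasp_force: 0.0
```

Emit:
jog_arm(motion=[[0,0,0,-10,-45,0,85],[0,0,0,-20,-90,0,85],[0,0,0,-30,-145,0,85],[0,0,0,-42,-200,0,85],[0,0,0,-54,-255,0,85],[0,0,0,-65,-310,0,85],[0,0,0,-77,-365,0,85],[0,0,0,-84,-397,0,85],[0,0,0,-84,-397,0,85],[0,0,0,-84,-397,0,85]])

```text
t: 19.92
eef_pos: [0.5476, -0.1248, 0.1713]
tool_rot: [-0.001, -0.0, 1.0, 0.0]
contact_force: [0.4, 0.3, -0.1]
gripper_width: 0.993
grasp_force: 0.0
```

```bash
python3 - <<'E'
from h import *
b=bot.read_camera("scene");a=bot.read_camera("top")
im=[]
for p in(b,a):
    u=proj(p,(.454,.316,.06)).astype(int);c=np.array(p["pixels"])[u[1]-40:u[1]+40,u[0]-40:u[0]+40,::-1];im.append(cv2.resize(c,None,fx=5,fy=5,interpolation=cv2.INTER_CUBIC))
cv2.imwrite("pics/n3.png",np.hstack(im))
E
python3 g.py .549,-.126,.1,0 .549,-.126,.005,0
```

```text
t 20.02 [ 0.5479 -0.1241  0.1716] F [-0.5  0.2  0. ] w 84.8 yaw 0.002
(0.549, -0.126, 0.1, 0.0) [0.001, -0.001, 0.002] [-1.2, -1.9, 71.6]
(0.549, -0.126, 0.005, 0.0) [0.001, -0.001, 0.002] [-1.3, -2.0, 166.6]
```

View pics/n3.png

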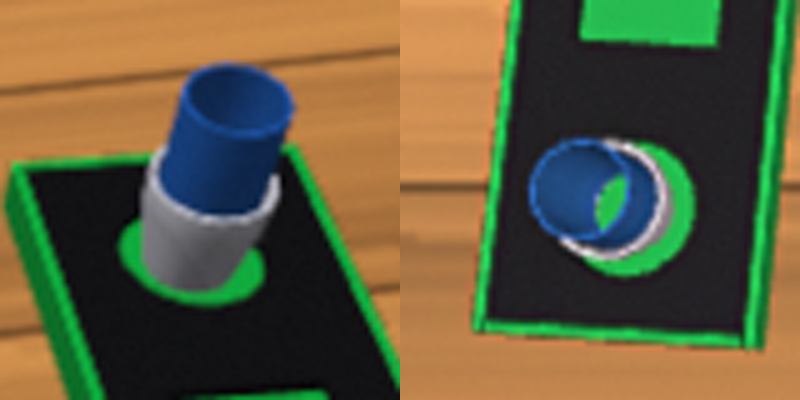

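The blue reducer sits upright and loose in the steel cone, at crop (225,140), with the cone standing in the cut-out. Next is the knob.

Emit:
jog_arm(motion=[[0,0,0,-1,-2,50,85],[0,0,0,-1,-2,100,85],[0,0,0,-1,-2,140,85],[0,0,0,-1,-2,158,85],[0,0,0,-1,-2,166,85],[0,0,0,-1,-2,166,85],[0,0,0,-1,-2,166,85]])

```text
t: 20.9
eef_pos: [0.5502, -0.1279, 0.0074]
tool_rot: [0.001, -0.0, 1.0, -0.0]
contact_force: [0.4, 0.5, -0.6]
gripper_width: 0.995
grasp_force: 0.0
```

Emit:
jog_arm(motion=[[0,0,0,0,0,0,35],[0,0,0,0,0,0,35],[0,0,0,0,0,0,35],[0,0,0,0,0,0,35],[0,0,0,0,0,0,35],[0,0,0,0,0,0,35],[0,0,0,0,0,0,35]])

```text
t: 21.78
eef_pos: [0.5495, -0.1278, 0.0068]
tool_rot: [0.0, -0.0, 1.0, 0.0]
contact_force: [-1.4, 1.6, 5.6]
gripper_width: 0.55
grasp_force: 30.1
```

```bash
python3 g.py .574,.309,.12,0 .574,.309,.027,0
```

```text
t 21.77 [ 0.5495 -0.1278  0.0068] F [-1.4  1.6  5.6] w 47.0 yaw 0.0
(0.574, 0.309, 0.12, 0.0) [0.0, 0.001, 0.0] [-24.7, 436.8, -113.2]
(0.574, 0.309, 0.027, 0.0) [0.0, 0.001, 0.0] [-24.6, 436.8, -20.2]
```

Emit:
jog_arm(motion=[[0,0,0,0,0,-15,35],[0,0,0,0,0,-60,35],[0,0,0,0,0,-120,35],[0,0,0,-2,50,-130,35],[0,0,0,-5,105,-130,35],[0,0,0,-8,160,-130,35],[0,0,0,-12,215,-130,35],[0,0,0,-16,270,-130,35],[0,0,0,-19,325,-130,35],[0,0,0,-22,375,-130,35]])

```text
t: 23.02
eef_pos: [0.5709, 0.2493, 0.1371]
tool_rot: [0.0, -0.0, 1.0, 0.0]
contact_force: [1.1, -0.1, -0.0]
gripper_width: 0.547
grasp_force: 31.2
```

Emit:
jog_arm(motion=[[0,0,0,-2,40,0,35],[0,0,0,-2,62,0,35],[0,0,0,-2,62,0,35],[0,0,0,-2,62,0,35]])

```text
t: 23.52
eef_pos: [0.5735, 0.3065, 0.1362]
tool_rot: [0.0, 0.001, 1.0, -0.001]
contact_force: [0.4, -0.3, -1.0]
gripper_width: 0.549
grasp_force: 31.2
```

```bash
python3 g.py .574,.309,.029,0
```

```text
t 23.52 [0.5735 0.3065 0.1362] F [ 0.4 -0.3 -1. ] w 46.8 yaw -0.002
(0.574, 0.309, 0.029, 0.0) [-0.002, 0.0, -0.002] [-0.5, 2.7, 107.2]
```

Emit:
jog_arm(motion=[[0,0,0,0,2,40,35],[0,0,0,0,2,80,35],[0,0,0,0,2,98,35],[0,0,0,0,2,104,35],[0,0,0,0,2,107,35],[0,0,0,0,2,107,35],[0,0,0,0,2,107,35]])

```text
t: 24.4
eef_pos: [0.5736, 0.3116, 0.0301]
tool_rot: [0.001, -0.0, 1.0, 0.0]
contact_force: [0.9, 0.6, -0.3]
gripper_width: 0.55
grasp_force: 31.2
```

Emit:
jog_arm(motion=[[0,0,0,0,0,0,55],[0,0,0,0,0,0,70],[0,0,0,0,0,0,85],[0,0,0,0,0,0,85],[0,0,0,0,0,-40,85],[0,0,0,0,0,-100,85],[0,0,0,0,0,-130,85],[0,0,0,0,-50,-130,85],[0,0,0,5,-100,-130,85],[0,0,0,10,-155,-130,85]])

```text
t: 25.65
eef_pos: [0.5628, 0.1551, 0.1592]
tool_rot: [0.0, -0.001, 1.0, 0.0]
contact_force: [0.8, -0.2, 0.3]
gripper_width: 0.998
grasp_force: 0.0
```

Emit:
jog_arm(motion=[[0,0,0,5,-55,0,85],[0,0,0,10,-110,0,85],[0,0,0,20,-155,0,85],[0,0,0,20,-165,0,85],[0,0,0,20,-165,0,85],[0,0,0,20,-165,0,85]])

```text
t: 26.4
eef_pos: [0.5435, -0.0069, 0.159]
tool_rot: [0.0, -0.001, 1.0, 0.0]
contact_force: [0.8, -0.4, 0.5]
gripper_width: 0.995
grasp_force: 0.0
```

```bash
python3 - <<'E'
from h import *
b=bot.read_camera("scene");save(b,"k1.png",(360,90,480,250),3.5)
E
python3 g.py .5425,-.012,.12,0 .5425,-.012,.031,0
```

```text
t 26.45 [ 0.5434 -0.0068  0.159 ] F [-0.6  0.9 -0.7] w 85.3 yaw 0.003
(0.5425, -0.012, 0.12, 0.0) [0.001, 0.0, 0.003] [0.9, -5.2, 39.0]
(0.5425, -0.012, 0.031, 0.0) [0.001, 0.0, 0.003] [0.9, -5.2, 128.0]
```

View pics/k1.png

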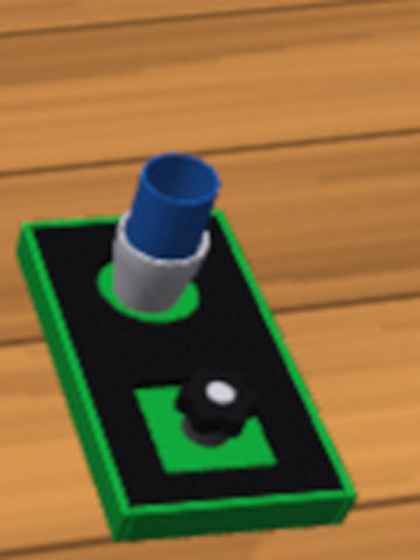

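The knob stands on its hub inside the square cut-out, hub at (205,430), and the cones are still nested. Next is the filter.

Emit:
jog_arm(motion=[[0,0,0,1,-5,10,85],[0,0,0,1,-5,40,85],[0,0,0,1,-5,80,85],[0,0,0,1,-5,112,85],[0,0,0,1,-5,124,85],[0,0,0,1,-5,127,85],[0,0,0,1,-5,127,85]])

```text
t: 27.32
eef_pos: [0.5428, -0.0138, 0.0328]
tool_rot: [0.001, -0.0, 1.0, 0.0]
contact_force: [0.0, -0.1, 0.8]
gripper_width: 1.0
grasp_force: 0.0
```

Emit:
jog_arm(motion=[[0,0,0,0,0,0,45],[0,0,0,0,0,0,45],[0,0,0,0,0,0,45],[0,0,0,0,0,0,45],[0,0,0,0,0,0,45],[0,0,0,0,0,0,45]])

```text
t: 28.08
eef_pos: [0.5428, -0.0136, 0.0331]
tool_rot: [0.001, -0.0, 1.0, 0.0]
contact_force: [-1.5, 0.8, 6.7]
gripper_width: 0.647
grasp_force: 31.0
```

```bash
python3 g.py .4285,-.316,.16,0 
```

```text
t 28.07 [ 0.5428 -0.0136  0.0331] F [-1.5  0.8  6.7] w 55.2 yaw 0.0
(0.4285, -0.316, 0.16, 0.0) [0.001, 0.002, 0.0] [114.1, -302.3, -127.3]
```

Place height: TCP 0.0331 + 0.0215 = 0.0545.

Emit:
jog_arm(motion=[[0,0,0,0,0,-15,45],[0,0,0,0,0,-50,45],[0,0,0,0,0,-100,45],[0,0,0,15,-40,-110,45],[0,0,0,34,-90,-110,45],[0,0,0,53,-140,-110,45],[0,0,0,72,-190,-110,45],[0,0,0,91,-240,-110,45],[0,0,0,108,-285,-110,45],[0,0,0,114,-302,-110,45]])

```text
t: 29.32
eef_pos: [0.4261, -0.3192, 0.1432]
tool_rot: [0.0, 0.002, 1.0, -0.001]
contact_force: [0.6, 1.1, -1.7]
gripper_width: 0.65
grasp_force: 32.2
```

Emit:
jog_arm(motion=[[0,0,0,0,0,0,45],[0,0,0,0,0,0,45]])

```text
t: 29.58
eef_pos: [0.4287, -0.3146, 0.1423]
tool_rot: [0.0, -0.001, 1.0, 0.0]
contact_force: [0.5, 0.3, -1.0]
gripper_width: 0.652
grasp_force: 32.2
```

```bash
python3 g.py .4285,-.316,.0545,0 
```

```text
t 29.57 [ 0.4287 -0.3146  0.1423] F [ 0.5  0.3 -1. ] w 55.7 yaw 0.002
(0.4285, -0.316, 0.0545, 0.0) [0.001, 0.0, 0.002] [0.2, -1.5, 87.8]
```

Emit:
jog_arm(motion=[[0,0,0,0,-1,35,45],[0,0,0,0,-1,68,45],[0,0,0,0,-1,80,45],[0,0,0,0,-1,85,45],[0,0,0,0,-1,87.5,45],[0,0,0,0,-1,87.5,45],[0,0,0,0,-1,87.5,45]])

```text
t: 30.45
eef_pos: [0.4286, -0.3171, 0.0552]
tool_rot: [0.001, -0.0, 1.0, -0.0]
contact_force: [-0.6, 0.9, -1.5]
gripper_width: 0.649
grasp_force: 32.3
```

Emit:
jog_arm(motion=[[0,0,0,0,0,0,62],[0,0,0,0,0,0,75],[0,0,0,0,0,0,85],[0,0,0,0,0,0,85],[0,0,0,0,0,-40,85],[0,0,0,0,0,-90,85],[0,0,0,0,0,-110,85],[0,0,0,-15,45,-110,85],[0,0,0,-30,95,-110,85],[0,0,0,-45,145,-110,85]])

```text
t: 31.7
eef_pos: [0.4735, -0.1704, 0.1648]
tool_rot: [0.0, 0.0, 1.0, -0.0]
contact_force: [0.8, -0.8, -0.8]
gripper_width: 0.997
grasp_force: 0.0
```

Emit:
jog_arm(motion=[[0,0,0.02,-17,55,0,85],[0,0,0.05,-34,110,0,85],[0,0,0.05,-51,165,0,85],[0,0,0.05,-70,220,0,85],[0,0,0.05,-85,270,0,85],[0,0,0.05,-88,285,0,85],[0,0,0.05,-88,285,0,85],[0,0,0.05,-88,285,0,85]])

```text
t: 32.7
eef_pos: [0.5607, 0.1108, 0.1645]
tool_rot: [-0.0, 0.026, 1.0, -0.001]
contact_force: [-0.4, -0.8, -0.0]
gripper_width: 0.995
grasp_force: 0.0
```

```bash
python3 - <<'E'
from h import *
b=bot.read_camera("scene");save(b,"f1.png",(50,140,200,280),4)
E
python3 g.py .559,.114,.10,-.05 .559,.114,.006,-.05
```

```text
t 32.75 [0.5608 0.1107 0.1646] F [ 0.1  0.1 -0.1] w 84.8 yaw -0.053
(0.559, 0.114, 0.1, -0.05) [-0.001, -0.0, -0.003] [1.9, 3.3, 64.6]
(0.559, 0.114, 0.006, -0.05) [-0.001, -0.0, -0.003] [1.9, 3.4, 158.6]
```

View pics/f1.png

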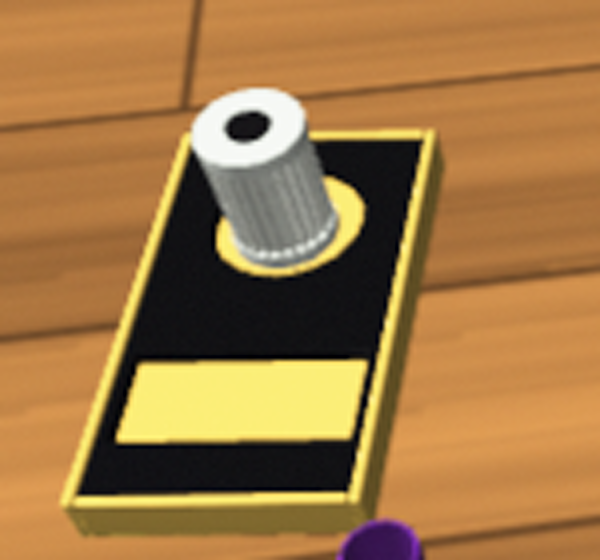

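The white filter stands in the cream round cut-out, base at (285,240). The latch comes next.

Emit:
jog_arm(motion=[[0,0,0,2,3,40,85],[0,0,0,2,3,85,85],[0,0,0,2,3,125,85],[0,0,0,2,3,148,85],[0,0,0,2,3,157,85],[0,0,0,2,3,158,85],[0,0,0,2,3,158,85]])

```text
t: 33.62
eef_pos: [0.56, 0.1161, 0.0076]
tool_rot: [0.001, 0.025, 1.0, 0.0]
contact_force: [-0.0, -0.1, 0.5]
gripper_width: 0.996
grasp_force: 0.0
```

Emit:
jog_arm(motion=[[0,0,0,0,0,0,10],[0,0,0,0,0,0,10],[0,0,0,0,0,0,10],[0,0,0,0,0,0,10],[0,0,0,0,0,0,10],[0,0,0,0,0,0,10],[0,0,0,0,0,0,10],[0,0,0,0,0,0,10]], grip_force=45)

```text
t: 34.62
eef_pos: [0.5596, 0.1165, 0.007]
tool_rot: [0.0, 0.025, 1.0, 0.0]
contact_force: [-1.1, 0.6, 5.3]
gripper_width: 0.271
grasp_force: 46.0
```

```bash
python3 g.py .5472,-.3325,.15,1.43  .5472,-.3325,.15,-1.71
```

```text
t 34.62 [0.5596 0.1165 0.007 ] F [-1.1  0.6  5.3] w 23.1 yaw -0.05
(0.5472, -0.3325, 0.15, 1.43) [-0.0, 0.001, -1.48] [-10.1, -449.0, -143.2]
(0.5472, -0.3325, 0.15, -1.71) [0.001, 0.0, 1.66] [-10.1, -449.0, -143.2]
```

Emit:
jog_arm(motion=[[0,0,0,0,0,-15,10],[0,0,0,0,0,-60,10],[0,0,0,0,0,-110,10],[0,0,0,0,0,-130,10],[0,0,0,0,0,-130,10],[0,0,0,0,0,-130,10]])

```text
t: 35.38
eef_pos: [0.5583, 0.1162, 0.1356]
tool_rot: [-0.001, 0.025, 1.0, -0.0]
contact_force: [1.0, 0.2, -1.4]
gripper_width: 0.269
grasp_force: 45.3
```

```bash
python3 g.py .5472,-.3325,.137,1.43  .5472,-.3325,.137,-1.71; python3 -c "
from station import bot
print([round(float(x),2) for x in bot.get_obs()['q']])"
```

```text
t 35.38 [0.5583 0.1162 0.1356] F [ 1.   0.2 -1.4] w 22.9 yaw -0.05
(0.5472, -0.3325, 0.137, 1.43) [0.001, -0.002, -1.48] [-11.2, -448.7, -1.1]
(0.5472, -0.3325, 0.137, -1.71) [-0.002, -0.001, 1.66] [-11.2, -448.7, -1.1]
[-0.52, 0.43, 0.26, 1.91, -0.15, 0.82, 1.34]
```

Emit:
jog_arm(motion=[[0,0,0.17,-1,-45,0,10],[0,0,0.34,-2,-90,0,10],[0,0,0.51,-3,-135,0,10],[0,0,0.68,-4,-180,0,10],[0,0,0.85,-5,-225,0,10],[0,0,1.02,-6,-270,0,10],[0,0,1.19,-7,-315,0,10],[0,0,1.36,-8,-360,0,10],[0,0,1.53,-10,-405,0,10],[0,0,1.66,-11,-449,0,10]])

```text
t: 36.62
eef_pos: [0.5469, -0.3336, 0.1347]
tool_rot: [-0.001, 0.756, 0.655, -0.001]
contact_force: [0.9, -0.0, -1.0]
gripper_width: 0.271
grasp_force: 45.3
```

Emit:
jog_arm(motion=[[0,0,0,0,0,0,10],[0,0,0,0,0,0,10],[0,0,0,0,0,0,10]])

```text
t: 37.0
eef_pos: [0.5481, -0.3308, 0.1357]
tool_rot: [-0.001, 0.754, 0.657, 0.0]
contact_force: [0.6, -0.4, -1.7]
gripper_width: 0.274
grasp_force: 45.2
```

```bash
python3 g.py .5472,-.3325,.06,-1.71 .5472,-.3325,.0285,-1.71
```

```text
t 37.0 [ 0.5481 -0.3308  0.1357] F [ 0.6 -0.4 -1.7] w 23.4 yaw -1.707
(0.5472, -0.3325, 0.06, -1.71) [-0.001, -0.001, 0.003] [-1.9, -0.6, 75.7]
(0.5472, -0.3325, 0.0285, -1.71) [-0.001, -0.001, 0.003] [-1.9, -0.5, 107.2]
```

Emit:
jog_arm(motion=[[0,0,0,-2,-0.5,35,10],[0,0,0,-2,-0.5,65,10],[0,0,0,-2,-0.5,80,10],[0,0,0,-2,-0.5,90,10],[0,0,0,-2,-0.5,90,10],[0,0,0,-2,-0.5,90,10]])

```text
t: 37.75
eef_pos: [0.5477, -0.335, 0.0475]
tool_rot: [0.001, 0.755, 0.656, 0.0]
contact_force: [-0.2, 0.3, -1.0]
gripper_width: 0.272
grasp_force: 45.3
```

```bash
python3 - <<'E'
from h import *
b=bot.read_camera("scene");save(b,"l1.png",(40,150,190,280),4.5)
E
python3 g.py .5472,-.3325,.0285,-1.71
```

```text
t 37.8 [ 0.5476 -0.335   0.0476] F [-0.1 -0.3 -2. ] w 23.1 yaw -1.71
(0.5472, -0.3325, 0.0285, -1.71) [0.002, 0.001, 0.0] [2.5, -0.8, 19.1]
```

View pics/l1.png

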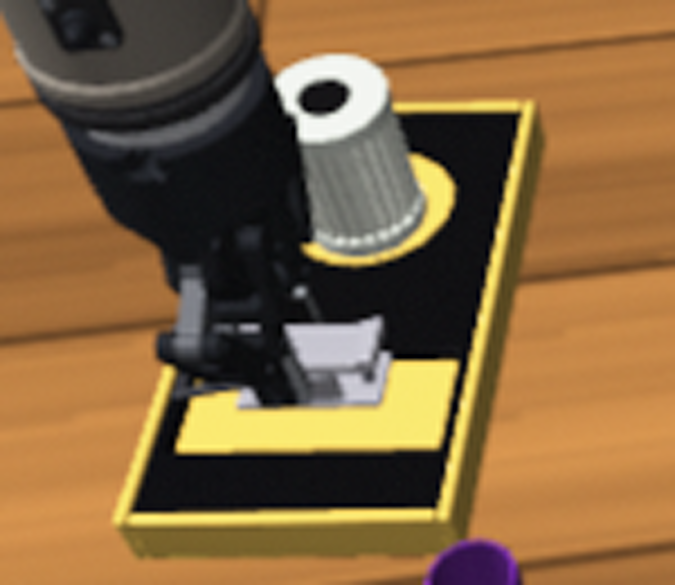

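```bash
python3 - <<'E'
from h import *
b=bot.read_camera("scene")
for u,v,z in((385,400,.041),(392,352,.041),(180,394,.044),(237,405,.041),(176,452,.02),(440,450,.02),(460,362,.028),(195,392,.02)): print((u,v),np.round(at(b,(40+u/4.5-.5,150+v/4.5-.5),z),4))
E
```

```text
(385, 400) [ 0.5619 -0.2978  0.041 ]
(392, 352) [ 0.5351 -0.296   0.041 ]
(180, 394) [ 0.5469 -0.385   0.044 ]
(237, 405) [ 0.5545 -0.3611  0.041 ]
(176, 452) [ 0.5597 -0.3928  0.02  ]
(440, 450) [ 0.577  -0.2785  0.02  ]
(460, 362) [ 0.5348 -0.2691  0.028 ]
(195, 392) [ 0.5269 -0.3883  0.02  ]
```

Emit:
jog_arm(motion=[[0,0,0,5,-0.5,0,10],[0,0,0,10,-0.5,3,10],[0,0,0,10,-0.5,8,10],[0,0,0,10,-0.5,13,10],[0,0,0,10,-0.5,17,10],[0,0,0,10,-0.5,19,10],[0,0,0,10,-0.5,19,10],[0,0,0,10,-0.5,19,10]])

```text
t: 38.85
eef_pos: [0.548, -0.3248, 0.0277]
tool_rot: [0.0, 0.755, 0.656, 0.0]
contact_force: [-0.3, -0.1, -1.9]
gripper_width: 0.269
grasp_force: 45.2
```

Release with a limited opening, then rise.

Emit:
jog_arm(motion=[[0,0,0,0,0,0,28],[0,0,0,0,0,-1,36],[0,0,0,0,0,-1,45],[0,0,0,0,0,-1,45],[0,0,0,0,0,-1,45],[0,0,0,0,0,-30,45],[0,0,0,0,0,-80,45],[0,0,0,0,0,-140,45],[0,0,0,0,0,-150,45],[0,0,0,50,0,-150,45]])

```text
t: 40.1
eef_pos: [0.5539, -0.2793, 0.1792]
tool_rot: [0.002, 0.757, 0.654, -0.0]
contact_force: [0.6, 1.5, -0.3]
gripper_width: 0.529
grasp_force: 0.0
```

Emit:
jog_arm(motion=[[0,0,0,60,0,0,45],[0,0,0,120,0,0,45],[0,0,0,180,0,0,45],[0,0,0,180,0,0,45],[0,0,0,180,0,0,45]])

```text
t: 40.72
eef_pos: [0.5793, -0.097, 0.177]
tool_rot: [-0.0, 0.754, 0.656, -0.001]
contact_force: [1.0, -1.0, -0.2]
gripper_width: 0.527
grasp_force: 0.0
```

```bash
python3 - <<'E'
from h import *
b=bot.read_camera("scene");save(b,"z1.png",s=1.42);save(b,"z2.png",(50,150,190,280),4.5)
E
python3 g.py
```

```text
t 40.77 [ 0.5792 -0.0981  0.1773] F [-0.8 -0.7  0.5] w 44.9 yaw -1.711
```

View pics/z1.png

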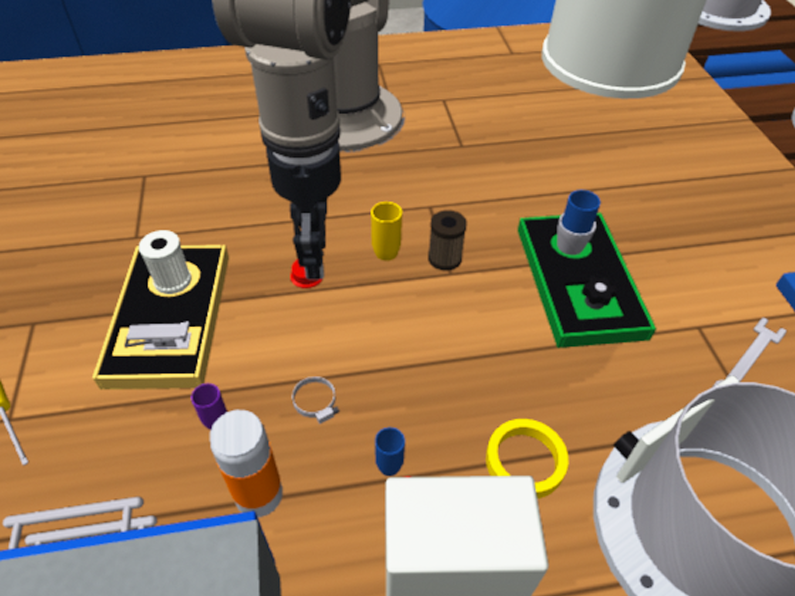

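View pics/z2.png

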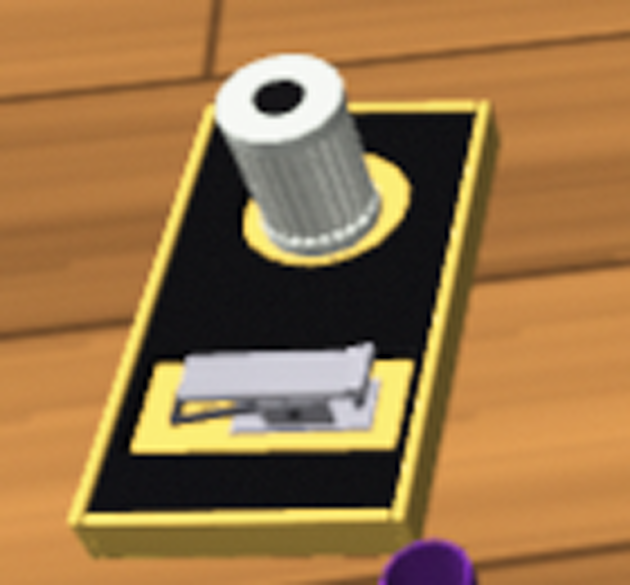

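The latch lies lever up inside the slot at (275,395), and the filter stands at (315,215). The green kit is intact at (577,225) and (598,293), and the things that were to stay are unmoved.

```bash
python3 -c "
from station import bot
print(bot.hand_in())"
```

```text
the job is handed in; nothing more can be done
None
```

I handed the job in with both kits made up as asked, in the order asked, after about 41 s of robot time; the last scene picture showed every part in its cut-out, but the hand-in returned no verdict.

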